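# Clamp a fossil vertebra with the recessed vise knob

### The arm

A 6-joint arm with a two-finger parallel gripper is mounted at the origin on the work surface. World frame = base frame: x ahead of the robot, y to its left, z up, the work surface at z = 0. Lengths are in m, angles in rad, forces in N, time in s.
With the tool pointing down it reaches from about 0.325 to 0.9 m from the base axis. Payload 3.5 kg.
Tool frame: the origin (TCP) lies between the finger pads; the fingertips stand 14 mm ahead of it and the grasp point (between the pads) lies 5 mm behind it (tips_ahead is the distance from the TCP to the fingertips, in m); z points along the fingers, y is the line along which they close (so a half turn about z gives the same grasp; the last joint's range is limited). The gripper opens to 85 mm and grips with 20 to 120 N. Pads are 22 mm wide; open, the fingers measure 114 mm over their backs; the gripper's body (76 mm by 85 mm) begins 54 mm behind the grasp point. The pads swing forward as they close: fully open they stand 13 mm farther back than shut.
Start: joints at [1.184, 0.276, -0.026, 1.268, 0, 1.467], TCP at [0.175, 0.6, 0.245] pointing down, gripper open.
Joint ranges: [-3.12, 3.12], [-0.85, 1.88], [-1.08, 1.24], [-1.95, 2.15], [-1.57, 1.53], [-3.14, 3.14]. Speed limits (rad/s): [2.57, 2.57, 3.14, 3.14, 3.14, 3.14].

### API

Orientations are given as a rotation vector (axis times angle).
In Python, from rig import * gives the robot as it stands.
- The arm moves only by the tool drive_tool, never from a script. Its arguments are lists of equal length, an entry for each row: "linear": the shift along the tool's x, y, z in cm, a list of three; "turn": the turn, a rotation vector about the tool's x, y, z in degrees, a list of three; "fingers": the opening, from -1 (shut) to 1 (fully open). A call has exactly 8 rows; each row is the pose to reach, as a shift and turn from the pose commanded when the call began, along the tool's axes at that moment; what a row does not reach only later rows make up. A row lasts 1/12 s, in which the tool goes at most 41.7 mm and 7.16 degrees, less where a joint would pass 70% of its speed; a pose out of reach is approached as far as the arm can. A call with a gripper value outside its range is refused whole. The fingers move at their own pace and stop on an object; "newtons" is the grip in N (left out, the last holds). Time passes only in rows, so rows that repeat a pose let the fingers close, or fill a call up. It gives the time, the measured TCP pose, the force, the opening and the grip force at its end, in the units of the state.
- sense(): the state, without advancing time (a new reading comes with each control period).
- get_image(name): name is "scene" or "top" or "wrist"; returns (picture, depth): 400x640x3 uint8, blue, green, red; 400x640 float32, m along the optical axis (not along the pixel's ray), 0 where there is no reading.
- calibration(name): a dict with "mtx" (3x3 intrinsics, pixels), "R" (3x3) and "t" (3): a world point X has camera coordinates R X + t. Camera axes: x right, y down, z forward; pixel columns grow to the right and rows downward; lengths in m; the calibration is good to about 2 mm. A picture is of the moment at which its call begins: read the wrist's pose just before it. calibration takes no time and is no camera call; for the wrist camera it gives the pose at the moment of the call.
- job_done(): hands the job in; it is judged then, once.
The state is a dict: "time": time; "joints": joint angles; "joint_velocities": joint speeds; "joint_torque": joint torques, N m; "ee_pos": TCP position; "ee_rot": TCP orientation; "force": force on the tool from outside, world axes, zero at the start; "wrist_torque": the same for the moment, N m; "grip_width": finger opening in m; "gripper_force": force on a finger pad.
Only numpy, scipy, OpenCV 4.12 (cv2) and the standard library are available. Lean on these libraries where they do the work, as an engineer would, in place of code of your own. Each camera call takes 0.05 s, during which the arm holds its last target. There are 200 camera calls.

### The job

Stand the loose fossil vertebra, spine up, on the bed of the specimen vise between the two cork faces, its flat sides facing them, and let go of it. Then reach into the round well and turn the recessed knob clockwise until the vertebra is held against the sprung back stop with a light grip of about 8 newtons; the bone is brittle, so never squeeze it with more than 20 newtons. Work the jaw only by the knob, leave the vertebra clamped upright, and leave the foam block, the cup and the limb bone alone.

Things in the scene. Friction and masses are not known exactly. Their poses are not given: they have to be found in the camera images.
- vertebra: Loose beige fossil vertebra, about 0.16 kg, 76 mm tall. Origin: centre of its flat underside, z up along the spine. Body: a block 36 mm wide in y (flat sides to be clamped), 40 mm long in x, 34 mm high. On top an upright spine blade: 12 mm thick in y, 28 mm long in x, between 42 and 76 mm above the underside. Turned half round it is the same.
- spine_top (a point): Top centre of the vertebra's spine blade, 76 mm above its underside.
- vise: Grey bench vise fixed to the table (place and yaw vary). Origin: on the table under the middle of the bed. Base plate 120 mm (x) by 310 mm (y, from -120 to +190), 15 mm thick. At y = +75 to +185 a square housing 110 mm wide, its top 65 mm above the table. At y = -91 to -69 the back stop block, 49 mm above the table.
- vise_bed (a point): Middle of the bed, on its upper surface, 15 mm above the table; axes as the vise's: y points to the knob housing. On the -y side the back stop carries a cork-faced pad, 50 mm wide in x, 28 mm high. Its face stands at y = -35 to -22 mm: a screw sets it, it is not measured. The pad yields towards -y on a spring of 2.5 N/mm, up to 12 mm.
- jaw: Moving steel jaw with a cork face, 50 mm wide in x, 22 mm thick, 28 mm high over the bed. Origin: middle of its cork face at bed level; the metal lies on its +y side. Axes as the vise's. The knob drives it towards -y, 12 mm per radian.
- knob_top (a point): Top centre of the black knob, 6 mm below the rim of the well (59 mm above the table). The knob is an upright bar 40 mm long in its x, 14 mm thick in its y, 34 mm tall, turning about the vertical; its axes turn with it. The well's floor is 34 mm below this point.
- knob (a joint): Knob angle, rad, 0 to 3.4; at 0 the bar lies along the vise's x; grows clockwise seen from above, closing the jaw (face at vise y = 35 mm minus 12 mm per rad). Turning takes 0.2 N m of friction plus 0.012 N m per N of clamping (8 N: 0.1 more); held still, the torque felt may lie 0.2 either side of the clamping part. Sliding the vertebra takes about 1 N. It stays where it is left.
- foam_block: Yellow-green foam block, 60 x 100 x 45 mm, to be left alone. Origin under its centre.
- cup: Red cup, 72 mm across, 85 mm tall, to be left alone. Origin under its centre.
- limb_bone: Brown fossil limb bone, 170 mm long, 32 mm thick, to be left alone. Origin under its centre.
- well (a point): Centre of the mouth of the round well in the housing's top, 65 mm above the table, at vise x = 0, y = +130. The well is 80 mm in diameter and 40 mm deep; the knob stands in it.
Things that resemble listed ones, but are neither listed nor needed, are in the scene too. Of the things that look like the vertebra, take the one that is nearest to the robot's base at the start.

How it is judged:
By the outcome, as a careful person would: the job done as asked, in the order asked, and still so for the second after the job is handed in, with the robot touching nothing.
It also fails if it takes over 72 s, if anything falls off the work surface, if the arm or the gripper's body presses on something with over 40 N, if the wrist force passes 120 N, or if a joint passes its speed limit or range.

## Working session

There is one attempt and no reset: what is moved stays moved. The work goes in short steps, Python scripts to look and compute and a tool call to move; the robot and the scene stay as the last step left them, time stands still between calls to the robot, and variables do not carry over. Pictures are saved under pics/ and viewed, at most 10 in all, crops included, and the job is handed in when it is done.

Besides the shell and the picture viewer there is one more tool, called after ">>>" as name(argument=value, ...) on one line, values as JSON. drive_tool: Moves the arm, as the interface text tells. Its arguments: {"type":"object","properties":{"linear":{"type":"array","items":{"type":"array","items":{"type":"number"}}},"turn":{"type":"array","items":{"type":"array","items":{"type":"number"}}},"fingers":{"type":"array","items":{"type":"number"}},"newtons":{"type":"number"}},"required":["linear","turn","fingers"]}

```bash
mkdir -p pics; ls
cat > h.py <<'E'
from rig import *
import numpy as np, cv2
from scipy.spatial.transform import Rotation as R
def cloud(name):
    c=calibration(name); im,d=get_image(name)
    v,u=np.mgrid[0:400,0:640]; K=c["mtx"]
    P=np.stack([(u-K[0,2])/K[0,0]*d,(v-K[1,2])/K[1,1]*d,d],-1)
    W=(P-np.array(c["t"]))@np.array(c["R"])
    W[d==0]=np.nan
    return im,d,W
def save(name,tag):
    im,d,W=cloud(name); cv2.imwrite(f"pics/{tag}.png",im); np.save(f"pics/{tag}.npy",W); return im,d,W
E
python3 - <<'E'
from h import *
a=save("top","top0")[0]; b=save("scene","scene0")[0]
s=sense(); print({k:np.round(v,3) for k,v in s.items()})
for n in("top","scene"):
  c=calibration(n);print(n,np.round(-np.array(c["R"]).T@c["t"],3))
E
```

```text
pics
{'time': np.float64(0.1), 'joints': array([ 1.184,  0.277, -0.028,  1.268,  0.   ,  1.467]), 'joint_velocities': array([ 0.001, -0.   ,  0.004, -0.001, -0.   ,  0.001]), 'joint_torque': array([-1.0000e-03, -4.4671e+01,  2.9613e+01,  8.0000e-03, -0.0000e+00,
       -0.0000e+00]), 'ee_pos': array([0.175, 0.599, 0.244]), 'ee_rot': array([-4.44e-01, -3.11e+00,  3.00e-03]), 'force': array([ 1.194, -0.37 ,  0.264]), 'wrist_torque': array([0.02 , 0.004, 0.028]), 'gripper_force': np.float64(0.0), 'grip_width': np.float64(0.086)}
top [ 0.488 -0.054  1.326]
scene [ 1.291 -0.253  1.049]
```

View pics/top0.png

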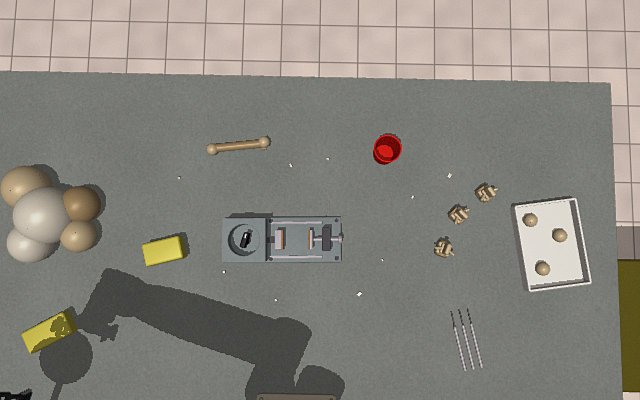

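View pics/scene0.png

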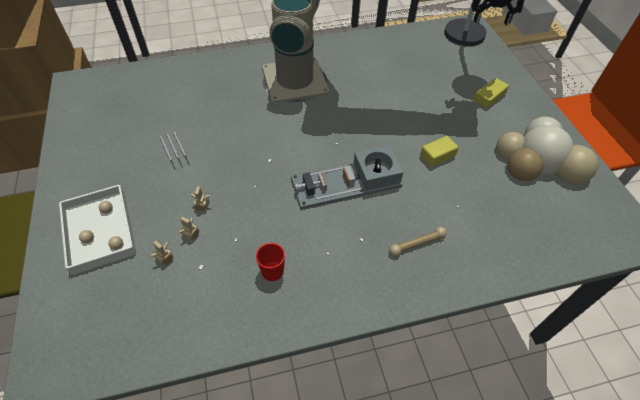

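Top view: the candidates for the vertebra are at (444,247), (459,213) and (486,192). The one at (444,247) looks nearest to the base at about (296,395). The round nodules in the tray, at (531,219), (560,235) and (543,267), are a different shape. The vise is at (282,239), with its well at (242,238). Next I'll measure and check close crops.

Run:
```python
from h import *
im=cv2.imread("pics/top0.png"); W=np.load("pics/top0.npy")
for (u,v) in [(444,247),(459,213),(486,192)]:
    w=W[v-16:v+17,u-16:u+17].reshape(-1,3); w=w[w[:,2]>0.012]
    c=w.mean(0); hi=w[w[:,2]>0.055]
    print((u,v),"c",c.round(3),"r",np.hypot(*c[:2]).round(3),"zmax",w[:,2].max().round(3),"n",len(w),len(hi),hi.mean(0).round(3))
    if len(hi)>5: print(cv2.minAreaRect((hi[:,:2]*1000).astype(np.float32)))
# vise housing top z~.065
s=W[200:280,210:355]; m=(abs(s[...,2]-.065)<.006)
p=(s[m][:,:2]*1000).astype(np.float32); print("housing",cv2.minAreaRect(p),len(p), s[m][:,2].mean())
m=(abs(s[...,2]-.059)<.004)
m2=(s[...,2]>.008); p=(s[m2][:,:2]*1000).astype(np.float32); print("vise all",cv2.minAreaRect(p))
a=cv2.resize(im[205:275,212:352],None,fx=5,fy=5,interpolation=cv2.INTER_CUBIC)
b=cv2.resize(im[227:267,424:464],None,fx=5,fy=5,interpolation=cv2.INTER_CUBIC)
o=np.zeros((560,700,3),np.uint8); o[:350]=a; o[355:555,:200]=b; cv2.imwrite("pics/crop0.png",o)
```

```text
(444, 247) c [ 0.482 -0.375  0.046] r 0.611 zmax 0.081 n 240 67 [ 0.483 -0.377  0.073]
((482.1299133300781, -378.6785583496094), (12.100293159484863, 25.970163345336914), 70.76016998291016)
(459, 213) c [ 0.571 -0.414  0.047] r 0.705 zmax 0.081 n 247 71 [ 0.572 -0.417  0.073]
((572.233154296875, -418.66876220703125), (27.4560604095459, 13.010124206542969), 46.03917694091797)
(486, 192) c [ 0.63  -0.486  0.046] r 0.795 zmax 0.081 n 253 74 [ 0.631 -0.489  0.072]
((631.5863647460938, -490.0093078613281), (26.2659912109375, 13.1390962600708), 41.04534912109375)
housing ((495.7156677246094, 138.66619873046875), (109.49210357666016, 111.43433380126953), 1.3386083841323853) 1169 0.06570656454655356
vise all ((497.910400390625, 45.71324157714844), (380.9078674316406, 205.1306610107422), 88.68074798583984)
```

View pics/crop0.png

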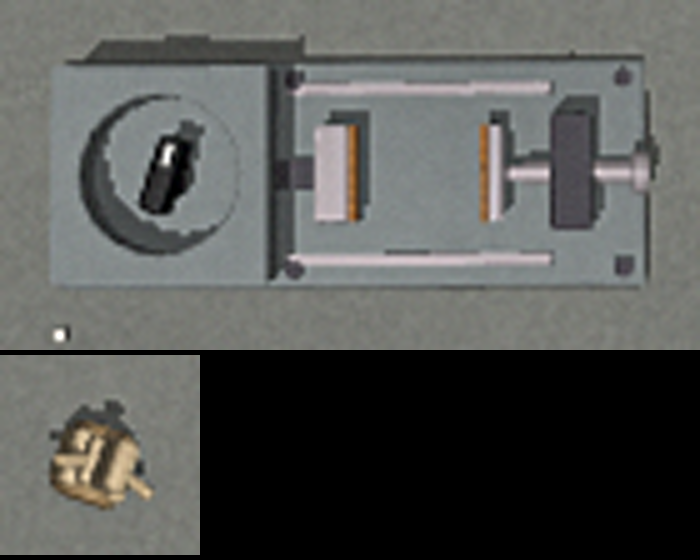

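Crop: the vise bed lies between the cork faces, with the jaw's at crop (353,172) and the stop's at (486,172). The knob bar in the well at (165,172) is tilted about 25° clockwise. The vertebra at crop (100,460) has a spine blade and matches the description. It has the smallest radius of the three: 0.611 m against 0.705 and 0.795. I'll move over the vise first.

```bash
cat >> h.py <<'E'
def ang(a): return (a+90)%180-90
def plan(pos,yang,s=None,direct=False):
    """shift (cm, tool axes) and turn (deg about tool x,y,z) to put TCP at pos, pointing down, tool y along yang (deg, mod 180)"""
    s=s or sense(); r=R.from_rotvec(s["ee_rot"]); M=r.as_matrix()
    cur=np.degrees(np.arctan2(M[1,1],M[0,1])); d=ang(yang-cur); th=np.radians(cur+d)
    y=np.array([np.cos(th),np.sin(th),0]);z=np.array([0,0,-1.]);x=np.cross(y,z)
    T=np.stack([x,y,z],1)
    print("shift cm",(M.T@(np.array(pos)-s["ee_pos"])*100).round(2),"turn",np.degrees((r.inv()*R.from_matrix(T)).as_rotvec()).round(2),"cur yang",cur.round(2),"j6",s["joints"][5].round(3))
E
python3 -c "
from h import *
plan([.42,.06,.32],91)"
```

```text
shift cm [-38.64 -44.93  -7.49] turn [ -0.11  -0.03 -17.26] cur yang 73.74 j6 1.467
```

>>> drive_tool(linear=[[-4, -2, -7.5], [-8, -6, -7.5], [-11, -9.5, -7.5], [-14, -13, -7.5], [-17, -17, -7.5], [-20, -21, -7.5], [-23, -25, -7.5], [-26, -28, -7.5]], turn=[[0, 0, -3], [0, 0, -6], [0, 0, -9], [0, 0, -12], [0, 0, -15], [0, 0, -17.3], [0, 0, -17.3], [0, 0, -17.3]], fingers=[0, 0, 0, 0, -0.3, -0.3, -0.3, -0.3])

```text
time: 0.77
ee_pos: [0.3145, 0.3267, 0.3191]
ee_rot: [0.03, -3.141, 0.0]
force: [1.0, -1.1, 0.4]
grip_width: 0.0299
gripper_force: 0.0
```

```bash
python3 -c "
from h import *
plan([.42,.06,.32],91)"
```

```text
shift cm [-10.04 -26.87  -0.08] turn [-0.02 -0.01  0.09] cur yang 91.09 j6 0.643
```

>>> drive_tool(linear=[[-2, -3.5, 0], [-4, -7, 0], [-6, -11, 0], [-8, -15, 0], [-10, -19, 0], [-10, -23, 0], [-10, -26.5, 0], [-10, -26.5, 0]], turn=[[0, 0, 0], [0, 0, 0], [0, 0, 0], [0, 0, 0], [0, 0, 0], [0, 0, 0], [0, 0, 0], [0, 0, 0]], fingers=[-0.3, -0.3, -0.3, -0.3, -0.3, -0.3, -0.3, -0.3])

```text
time: 1.43
ee_pos: [0.4197, 0.0593, 0.3189]
ee_rot: [0.013, -3.141, 0.005]
force: [-0.6, 0.6, 0.4]
grip_width: 0.0298
gripper_force: 0.0
```

Run:
```python
from h import *
s=sense();print(s["ee_pos"].round(4),s["joints"].round(3)); save("wrist","w1")
c=calibration("wrist");print(np.round(-np.array(c["R"]).T@c["t"],3),np.round(c["R"],2))
plan([.482,-.3775,.245],70.8)
```

```text
[0.4197 0.0593 0.3189] [-0.01  -0.119 -0.303  1.387 -0.003 -0.019]
[0.342 0.062 0.447] [[-0.01  1.   -0.  ]
 [ 0.95  0.01  0.31]
 [ 0.31  0.   -0.95]]
shift cm [ -5.8  -44.03   7.41] turn [-0.03 -0.05 19.8 ] cur yang 90.6 j6 -0.016
```

View pics/w1.png

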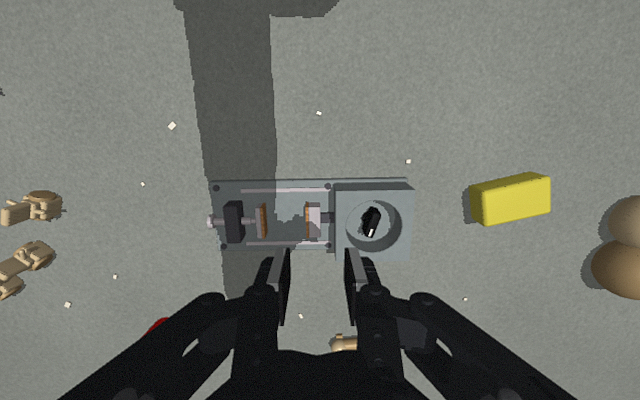

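The wrist view shows the whole vise. Its well is at about (372,222), the jaw cork at (310,220) and the stop cork at (262,220). Next I'll measure these from depth.

Run:
```python
from h import *
for tag,box in (("w1",(150,280,195,420)),("top0",(200,280,210,355))):
    im=cv2.imread(f"pics/{tag}.png");W=np.load(f"pics/{tag}.npy")
    v0,v1,u0,u1=box; W=W[v0:v1,u0:u1];im=im[v0:v1,u0:u1].astype(int)
    z=W[...,2]; out=lambda m:W[m][:,:2]*1000
    h=out((abs(z-.066)<.005)&(W[...,1]>.07)&(W[...,0]>.42)&(W[...,0]<.58)); r=cv2.minAreaRect(h.astype(np.float32)); print(tag,"housing",r)
    b=(im[...,2]>im[...,0]+45)&(z>.02)
    n,l,st,c=cv2.connectedComponentsWithStats(b.astype(np.uint8))
    for i in range(1,n):
        if st[i,4]>15:
            q=W[l==i]; print(" cork",st[i,4],np.nanmean(q,0).round(4),np.nanpercentile(q,[5,95],axis=0).round(3).tolist())
            f=np.polyfit(q[:,0],q[:,1],1); print("  line slope deg",np.degrees(np.arctan(f[0])).round(2))
    cx,cy=np.array(r[0])/1000
    k=(np.hypot(W[...,0]-cx,W[...,1]-cy)<.03)&(abs(z-.059)<.007)
    r2=cv2.minAreaRect(out(k).astype(np.float32));print(" knob",r2,k.sum(),np.nanmean(z[k]))
    # ray-based: housing mask edges at z
```

```text
w1 housing ((497.1835021972656, 140.84243774414062), (110.24378204345703, 110.34330749511719), 1.580843448638916)
 cork 72 [0.4958 0.0444 0.0415] [[0.475, 0.042, 0.037], [0.522, 0.046, 0.043]]
  line slope deg 2.37
 cork 79 [ 0.5017 -0.0232  0.0418] [[0.48, -0.025, 0.038], [0.524, -0.022, 0.044]]
  line slope deg 1.7
 knob ((496.9162292480469, 140.77578735351562), (14.870928764343262, 39.15514373779297), 72.98770141601562) 259 0.05774006481478796
top0 housing ((495.7156677246094, 138.66619873046875), (109.49210357666016, 111.43433380126953), 1.3386083841323853)
 cork 23 [0.4987 0.0417 0.0426] [[0.476, 0.04, 0.034], [0.519, 0.043, 0.047]]
  line slope deg 1.47
 cork 38 [ 0.5001 -0.0265  0.044 ] [[0.479, -0.028, 0.041], [0.521, -0.025, 0.048]]
  line slope deg 1.28
 knob ((495.4973449707031, 138.29315185546875), (14.174263954162598, 39.59941101074219), 75.36261749267578) 88 0.059235951497639334
```

>>> drive_tool(linear=[[0, -3, 0], [0, -7, 0], [0, -11, 0], [0, -15, 0], [0, -19, 0], [0, -23, 1], [-0.5, -27, 2], [-0.5, -31, 3]], turn=[[0, 0, 2], [0, 0, 4], [0, 0, 6], [0, 0, 9], [0, 0, 12], [0, 0, 15], [0, 0, 18], [0, 0, 19.8]], fingers=[-0.3, -0.3, -0.3, -0.3, -0.3, -0.3, -0.3, -0.3])

```text
time: 2.15
ee_pos: [0.4309, -0.2451, 0.289]
ee_rot: [0.513, 3.098, 0.001]
force: [0.5, 0.1, 0.9]
grip_width: 0.0298
gripper_force: 0.0
```

```bash
python3 -c "
from h import *
plan([.425,-.36,.25],70.8)"
```

```text
shift cm [ -3.14 -11.07   3.9 ] turn [0.03 0.07 0.41] cur yang 71.21 j6 -0.32
```

>>> drive_tool(linear=[[-1, -3, 1], [-2, -6, 2], [-3, -9, 3], [-3.1, -10.7, 3.9], [-3.1, -10.7, 3.9], [-3.1, -10.7, 3.9], [-3.1, -10.7, 3.9], [-3.1, -10.7, 3.9]], turn=[[0, 0, 0], [0, 0, 0], [0, 0, 0], [0, 0, 0], [0, 0, 0], [0, 0, 0], [0, 0, 0], [0, 0, 0]], fingers=[-0.3, -0.3, -0.3, -0.3, -0.3, -0.3, -0.3, -0.3])

```text
time: 2.82
ee_pos: [0.4257, -0.3541, 0.251]
ee_rot: [0.509, 3.099, 0.0]
force: [-0.1, -0.5, 1.0]
grip_width: 0.0299
gripper_force: 0.0
```

Run:
```python
from h import *
im,d,W=save("wrist","w2")
z=W[...,2]; m=(z>.058)&(z<.085)&(np.hypot(W[...,0]-.482,W[...,1]+.378)<.035)
p=W[m]; print(m.sum(),p.mean(0),p[:,2].max(),np.argwhere(m).mean(0))
print(cv2.minAreaRect((W[m&(z>.066)][:,:2]*1000).astype(np.float32)))
for k in np.arange(.01,.08,.01):
    q=(abs(z-k)<.005)&(np.hypot(W[...,0]-.482,W[...,1]+.378)<.05)
    print(k.round(2),q.sum(), cv2.minAreaRect((W[q][:,:2]*1000).astype(np.float32)))
```

```text
251 [ 0.48151314 -0.37592275  0.07295238] 0.07701028452792899 [236.4940239  313.37051793]
((483.73406982421875, -376.55255126953125), (11.889681816101074, 27.032604217529297), 67.92871856689453)
0.01 53 ((468.9761962890625, -371.4017028808594), (35.64031982421875, 7.886995792388916), 68.60515594482422)
0.02 68 ((483.34625244140625, -376.4286193847656), (34.81824493408203, 38.37462615966797), 70.5096664428711)
0.03 331 ((483.73760986328125, -376.9845275878906), (35.90358352661133, 39.180503845214844), 70.66471862792969)
0.04 280 ((483.21710205078125, -376.98291015625), (54.28410720825195, 25.82655906677246), 66.26615142822266)
0.05 55 ((475.9737243652344, -374.1847229003906), (51.50216293334961, 10.505566596984863), 71.30436706542969)
0.06 30 ((472.6905212402344, -372.8454895019531), (10.891361236572266, 3.418760299682617), 67.37113189697266)
0.07 149 ((483.73406982421875, -376.55255126953125), (11.889681816101074, 27.032604217529297), 67.92871856689453)
0.08 80 ((484.0678405761719, -377.4339599609375), (9.177423477172852, 21.869674682617188), 76.02099609375)
```

View pics/w2.png

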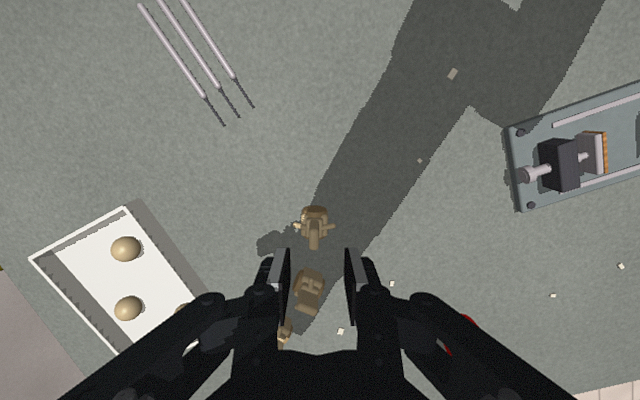

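Wrist view: the chosen vertebra is at (315,225), with the blade ahead and two side processes. A lookalike sits at (308,290) behind it. I'll check how high the processes reach.

Run:
```python
from h import *
W=np.load("pics/w2.npy").reshape(-1,3)
a=np.radians(70); y=np.array([np.cos(a),np.sin(a)]);x=np.array([y[1],-y[0]])
p=W[np.hypot(W[:,0]-.4835,W[:,1]+.377)<.045]; q=p[:,:2]-[.4835,-.377]
Y=q@y*1000;X=q@x*1000;Z=p[:,2]*1000
for lo in range(-35,35,5):
    m=(Y>=lo)&(Y<lo+5)&(Z>30)
    if m.sum(): print(lo,m.sum(),"zmax",np.sort(Z[m])[-3:].round(),"x",X[m].min().round(),X[m].max().round(), "x of z>45",X[m&(Z>45)].round()[:8])
plan([.4835,-.377,.16],70)
```

```text
-30 7 zmax [45. 46. 46.] x -8.0 -4.0 x of z>45 [-6. -4.]
-25 23 zmax [46. 47. 47.] x -8.0 -1.0 x of z>45 [-8. -7. -5. -5. -6. -4. -4. -4.]
-20 39 zmax [45. 45. 45.] x -12.0 13.0 x of z>45 [-4. -2.]
-15 74 zmax [43. 43. 44.] x -19.0 15.0 x of z>45 []
-10 91 zmax [70. 71. 71.] x -19.0 19.0 x of z>45 [-10. -10. -10. -11. -10. -11. -11.  10.]
-5 165 zmax [76. 76. 77.] x -19.0 13.0 x of z>45 [-12. -13. -13. -12. -13. -13. -13. -12.]
0 161 zmax [77. 77. 77.] x -19.0 14.0 x of z>45 [-13. -13. -13. -13. -13. -13. -12. -13.]
5 109 zmax [73. 73. 74.] x -19.0 18.0 x of z>45 [-10. -10. -10. -10. -10. -10. -10. -11.]
10 76 zmax [43. 43. 43.] x -14.0 14.0 x of z>45 []
15 39 zmax [45. 45. 45.] x -12.0 14.0 x of z>45 [-3.]
20 21 zmax [46. 47. 47.] x -9.0 -1.0 x of z>45 [-9. -6. -6. -7. -5. -5. -5. -3.]
25 8 zmax [45. 45. 46.] x -8.0 -3.0 x of z>45 [-5. -3.]
shift cm [-6.19 -0.3   9.12] turn [-0.01  0.06  1.35] cur yang 71.35 j6 -0.485
```

>>> drive_tool(linear=[[-3, -0.2, 3], [-6.2, -0.3, 6], [-6.2, -0.3, 9], [-6.2, -0.3, 12], [-6.2, -0.3, 14], [-6.2, -0.3, 15], [-6.2, -0.3, 15], [-6.2, -0.3, 15]], turn=[[0, 0, -1.4], [0, 0, -1.4], [0, 0, -1.4], [0, 0, -1.4], [0, 0, -1.4], [0, 0, -1.4], [0, 0, -1.4], [0, 0, -1.4]], fingers=[-0.2, -0.2, -0.2, -0.2, -0.2, -0.2, -0.2, -0.2])

```text
time: 3.53
ee_pos: [0.4832, -0.378, 0.1011]
ee_rot: [0.473, 3.105, -0.0]
force: [0.1, -0.2, 0.3]
grip_width: 0.034
gripper_force: 0.0
```

Run:
```python
from h import *
plan([.4835,-.377,.066],70)
```

```text
shift cm [0.   0.1  3.51] turn [-0.01  0.03  2.68] cur yang 72.68 j6 -0.467
```

>>> drive_tool(linear=[[0, 0.1, 1.5], [0, 0.1, 3], [0, 0.1, 3.5], [0, 0.1, 3.5], [0, 0.1, 3.5], [0, 0.1, 3.5], [0, 0.1, 3.5], [0, 0.1, 3.5]], turn=[[0, 0, 2.7], [0, 0, 2.7], [0, 0, 2.7], [0, 0, 2.7], [0, 0, 2.7], [0, 0, 2.7], [0, 0, 2.7], [0, 0, 2.7]], fingers=[-0.2, -0.2, -0.2, -0.2, -0.9, -0.9, -0.9, -0.9], newtons=30)

```text
time: 4.2
ee_pos: [0.4841, -0.3782, 0.0672]
ee_rot: [0.547, 3.091, -0.002]
force: [-0.1, 0.9, 5.0]
grip_width: 0.0113
gripper_force: 33.4
```

Run:
```python
from h import *
s=sense();print(s["grip_width"],s["gripper_force"],s["force"],s["ee_pos"])
```

```text
0.011344675441978654 33.358047008514404 [-0.09985557  0.93638603  5.0343803 ] [ 0.48410152 -0.37824567  0.0671742 ]
```

>>> drive_tool(linear=[[0, 0, -1.5], [0, 0, -4], [0, 0, -7], [0, 0, -10], [0, 0, -13], [0, 0, -13], [0, 0, -13], [0, 0, -13]], turn=[[0, 0, 0], [0, 0, 0], [0, 0, 0], [0, 0, 0], [0, 0, 0], [0, 0, 0], [0, 0, 0], [0, 0, 0]], fingers=[-0.9, -0.9, -0.9, -0.9, -0.9, -0.9, -0.9, -0.9])

```text
time: 4.87
ee_pos: [0.4827, -0.377, 0.1949]
ee_rot: [-0.547, -3.093, -0.001]
force: [0.3, -0.4, -1.5]
grip_width: 0.0113
gripper_force: 32.5
```

Run:
```python
from h import *
s=sense();print(s["grip_width"],s["gripper_force"],s["force"],s["ee_pos"])
plan([.500,0.0,.2],91.5)
```

```text
0.011264436193778295 32.45850205421448 [ 0.25717398 -0.42183262 -1.47000977] [ 0.48267026 -0.37701762  0.19489361]
shift cm [11.31 36.01 -0.49] turn [ 2.000e-02 -4.000e-02 -2.156e+01] cur yang 69.94 j6 -0.418
```

>>> drive_tool(linear=[[1, 3, 0], [2, 6.5, 0], [3, 10, 0], [4.3, 13.7, 0], [5.5, 17.4, 0], [6.7, 21.2, 0], [7.8, 25, 0], [9, 28.7, 0]], turn=[[0, 0, -2], [0, 0, -5], [0, 0, -8], [0, 0, -11], [0, 0, -14], [0, 0, -17], [0, 0, -20], [0, 0, -21.5]], fingers=[-0.9, -0.9, -0.9, -0.9, -0.9, -0.9, -0.9, -0.9])

```text
time: 5.53
ee_pos: [0.4952, -0.0746, 0.1932]
ee_rot: [0.042, -3.138, -0.002]
force: [0.7, -0.6, -0.6]
grip_width: 0.0118
gripper_force: 32.4
```

Run:
```python
from h import *
plan([.500,0.0,.195],91.5)
```

```text
shift cm [-0.68  7.45 -0.17] turn [ 0.08 -0.21  0.04] cur yang 91.54 j6 -0.306
```

>>> drive_tool(linear=[[-0.2, 2.5, 0], [-0.5, 5, 0], [-0.6, 7.2, 0], [-0.6, 7.2, 0], [-0.6, 7.2, 0], [-0.6, 7.2, 0], [-0.6, 7.2, 0], [-0.6, 7.2, 0]], turn=[[0, 0, 0], [0, 0, 0], [0, 0, 0], [0, 0, 0], [0, 0, 0], [0, 0, 0], [0, 0, 0], [0, 0, 0]], fingers=[-0.9, -0.9, -0.9, -0.9, -0.9, -0.9, -0.9, -0.9])

```text
time: 6.2
ee_pos: [0.5009, -0.0057, 0.1949]
ee_rot: [0.037, -3.14, 0.0]
force: [0.9, -0.9, -2.0]
grip_width: 0.0113
gripper_force: 32.4
```

Run:
```python
from h import *
plan([.500,0.0,.105],91.5)
im,d,W=save("wrist","w3")
b=(im[...,2].astype(int)>im[...,0]+45)
z=W[...,2]
m=b&(z>.02)&(z<.05)&(abs(W[...,0]-.5)<.04)&(abs(W[...,1])<.06)
n,l,st,c=cv2.connectedComponentsWithStats(m.astype(np.uint8))
for i in range(1,n):
    if st[i,4]>20: q=W[l==i]; print(st[i],q.mean(0).round(4),np.percentile(q,[3,97],axis=0).round(4).tolist())
```

```text
shift cm [0.07 0.57 8.99] turn [-0.01 -0.06 -0.15] cur yang 91.35 j6 -0.164
[297 166   5  37 171] [ 0.493  -0.0236  0.0389] [[0.4771, -0.0255, 0.0238], [0.51, -0.0218, 0.0435]]
[361 166   8  51 252] [0.4969 0.0438 0.0406] [[0.4752, 0.0415, 0.0267], [0.5228, 0.0465, 0.0436]]
```

View pics/w3.png

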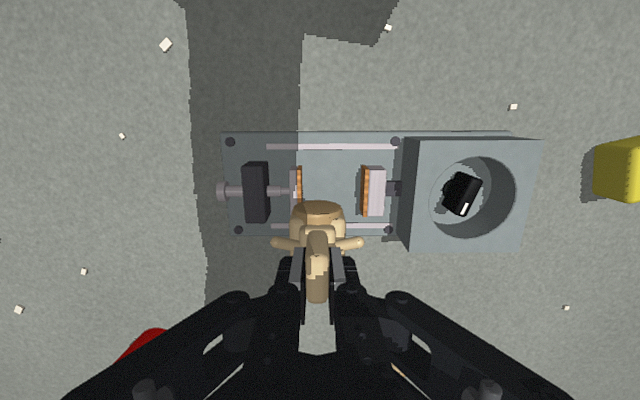

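Wrist view: the vertebra is held upright at (318,240). The stop cork is at (297,190), the jaw cork at (366,190) and the knob at (462,195). I'll lower it midway, biased a little toward the stop.

>>> drive_tool(linear=[[0.1, 0.9, 0], [0.1, 0.9, 2], [0.1, 0.9, 5], [0.1, 0.9, 8], [0.1, 0.9, 9.5], [0.1, 0.9, 10.3], [0.1, 0.9, 10.8], [0.1, 0.9, 10.8]], turn=[[0, 0, 0], [0, 0, 0], [0, 0, 0], [0, 0, 0], [0, 0, 0], [0, 0, 0], [0, 0, 0], [0, 0, 0]], fingers=[-0.9, -0.9, -0.9, -0.9, -0.9, -0.9, -0.9, -0.9])

```text
time: 6.92
ee_pos: [0.4998, 0.0043, 0.087]
ee_rot: [0.039, -3.141, -0.0]
force: [0.4, 0.5, -0.5]
grip_width: 0.0113
gripper_force: 32.4
```

Run:
```python
from h import *
plan([.5,0.004,.082],91.5); s=sense(); print(s["force"],s["wrist_torque"],s["joints"])
```

```text
shift cm [-0.02 -0.03  0.5 ] turn [ 0.01 -0.04 -0.07] cur yang 91.43 j6 -0.146
[ 0.38754735  0.53732767 -0.54278666] [-0.04512468 -0.00099146 -0.04545288] [-1.20919929e-01  1.99321651e-01 -4.90229372e-01  8.82010020e-01
  1.21325856e-04 -1.45810226e-01]
```

Lower the last 5 mm and check for contact before letting go.

>>> drive_tool(linear=[[0, 0, 0.2], [0, 0, 0.3], [0, 0, 0.4], [0, 0, 0.45], [0, 0, 0.5], [0, 0, 0.5], [0, 0, 0.5], [0, 0, 0.5]], turn=[[0, 0, 0], [0, 0, 0], [0, 0, 0], [0, 0, 0], [0, 0, 0], [0, 0, 0], [0, 0, 0], [0, 0, 0]], fingers=[-0.9, -0.9, -0.9, -0.9, -0.9, -0.9, -0.9, -0.9])

```text
time: 7.58
ee_pos: [0.5, 0.0042, 0.0825]
ee_rot: [-0.039, 3.141, -0.0]
force: [-0.1, -0.0, -1.0]
grip_width: 0.0113
gripper_force: 32.4
```

>>> drive_tool(linear=[[0, 0, 0.05], [0, 0, 0.1], [0, 0, 0.12], [0, 0, 0.12], [0, 0, 0.12], [0, 0, 0.12], [0, 0, 0.12], [0, 0, 0.12]], turn=[[0, 0, 0], [0, 0, 0], [0, 0, 0], [0, 0, 0], [0, 0, 0], [0, 0, 0], [0, 0, 0], [0, 0, 0]], fingers=[-0.9, -0.9, -0.9, -0.9, -0.9, -0.9, -0.9, -0.9])

```text
time: 8.25
ee_pos: [0.5001, 0.0043, 0.0822]
ee_rot: [-0.04, 3.141, -0.0]
force: [-2.0, 0.2, 6.5]
grip_width: 0.0115
gripper_force: 33.6
```

On the bed: 6.5 N upward. Release and rise.

>>> drive_tool(linear=[[0, 0, 0], [0, 0, 0], [0, 0, 0], [0, 0, -1], [0, 0, -4], [0, 0, -8], [0, 0, -11], [0, 0, -11]], turn=[[0, 0, 0], [0, 0, 0], [0, 0, 0], [0, 0, 0], [0, 0, 0], [0, 0, 0], [0, 0, 0], [0, 0, 0]], fingers=[-0.4, -0.4, -0.4, -0.4, -0.4, -0.4, -0.4, -0.4])

```text
time: 8.92
ee_pos: [0.505, 0.0036, 0.1988]
ee_rot: [-0.039, 3.128, -0.003]
force: [0.6, 0.6, 0.8]
grip_width: 0.0256
gripper_force: 0.0
```

```bash
cat > meas.py <<'E'
from h import *
def meas(tag):
    im,d,W=save("wrist",tag); z=W[...,2]
    def rect(m): return cv2.minAreaRect((W[m][:,:2]*1000).astype(np.float32)),int(m.sum()),W[m][:,2].mean().round(4)
    near=lambda x,y,r:np.hypot(W[...,0]-x,W[...,1]-y)<r
    print("blade",rect(near(.5,.0,.03)&(z>.08)&(z<.1)))
    print("housing",rect((abs(z-.066)<.005)&(W[...,1]>.07)&(W[...,1]<.21)&(W[...,0]>.42)&(W[...,0]<.58)))
    k=near(.4965,.140,.03)&(abs(z-.059)<.007)&(im.max(-1)<75); print("knob",rect(k))
    b=(im[...,2].astype(int)>im[...,0]+45)&(z>.02)&(z<.05)&(abs(W[...,0]-.5)<.04)&(abs(W[...,1])<.06)
    n,l,st,c=cv2.connectedComponentsWithStats(b.astype(np.uint8))
    for i in range(1,n):
        if st[i,4]>20: q=W[l==i]; print("cork",st[i,4],q.mean(0).round(4),np.percentile(q,[3,97],axis=0).round(4).tolist())
E
python3 - <<'E'
from meas import *
plan([.44,.11,.24],91.5)
E
```

```text
shift cm [ 6.17 10.79 -4.22] turn [-0.11  0.75 -0.06] cur yang 91.44 j6 -0.146
```

>>> drive_tool(linear=[[2, 3, -2], [4, 6, -4], [6, 9, -4], [6.2, 10.5, -4], [6.2, 10.5, -4], [6.2, 10.5, -4], [6.2, 10.5, -4], [6.2, 10.5, -4]], turn=[[0, 0, 0], [0, 0, 0], [0, 0, 0], [0, 0, 0], [0, 0, 0], [0, 0, 0], [0, 0, 0], [0, 0, 0]], fingers=[-0.4, -0.4, -0.4, -0.4, -0.4, -0.4, -0.4, -0.4])

```text
time: 9.58
ee_pos: [0.4357, 0.1069, 0.231]
ee_rot: [0.038, -3.141, 0.001]
force: [0.8, -0.2, 0.7]
grip_width: 0.0259
gripper_force: 0.0
```

Run:
```python
from meas import *
meas("w4"); s=sense(); print(s["joints"].round(3)); plan([.4965,.1395,.16],73)
```

```text
blade (((499.66534423828125, 5.341139793395996), (26.52953338623047, 11.718192100524902), 0.27467480301856995), 328, np.float64(0.0883))
housing (((497.6874084472656, 140.947509765625), (111.14913940429688, 110.32145690917969), 1.5582613945007324), 4722, np.float64(0.0644))
knob (((496.767822265625, 140.87554931640625), (14.123147010803223, 39.028499603271484), 72.71688079833984), 329, np.float64(0.0576))
cork 137 [0.4947 0.0445 0.0409] [[0.4753, 0.0423, 0.0252], [0.5225, 0.0462, 0.0438]]
cork 56 [ 0.4881 -0.0235  0.0424] [[0.4781, -0.0253, 0.0407], [0.4976, -0.0218, 0.0441]]
cork 50 [ 0.5167 -0.0228  0.0423] [[0.5076, -0.0244, 0.0401], [0.5256, -0.0213, 0.0435]]
[ 0.096 -0.03  -0.408  1.194 -0.     0.073]
shift cm [-6.16  3.13  7.09] turn [-0.02 -0.02 18.36] cur yang 91.36 j6 0.073
```

View pics/w4.png

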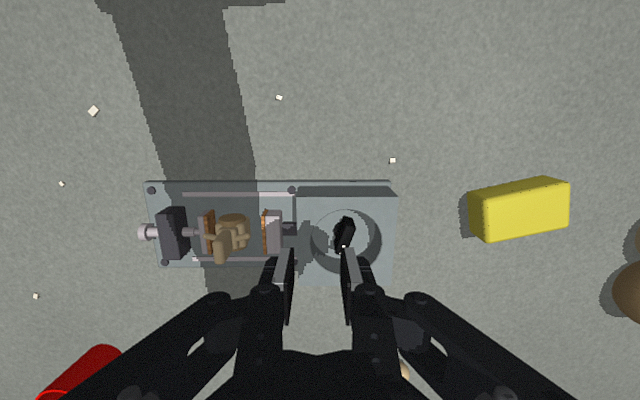

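The vertebra stands at (228,235) between the corks at (207,230) and (266,230). The knob is at (343,233). Next I'll turn the wrist most of a half turn the other way, so the whole closing turn fits in one grasp.

>>> drive_tool(linear=[[-1, 0.5, 0], [-2, 1, 0], [-3, 1.5, 0], [-4, 2, 0], [-5, 2.5, 0], [-6, 3, 0], [-6.2, 3.2, 0], [-6.2, 3.2, 0]], turn=[[0, 0, -7], [0, 0, -14], [0, 0, -21], [0, 0, -28], [0, 0, -35], [0, 0, -42], [0, 0, -49], [0, 0, -56]], fingers=[-0.4, -0.4, -0.4, -0.4, -0.4, -0.4, -0.4, -0.4])

```text
time: 10.3
ee_pos: [0.4979, 0.1406, 0.2307]
ee_rot: [1.516, -2.751, -0.0]
force: [0.0, -0.1, -0.4]
grip_width: 0.0254
gripper_force: 0.0
```

>>> drive_tool(linear=[[0, 0, 0], [0, 0, 0], [0, 0, 0], [0, 0, 0], [0, 0, 0], [0, 0, 0], [0, 0, 0], [0, 0, 0]], turn=[[0, 0, -7], [0, 0, -14], [0, 0, -21], [0, 0, -28], [0, 0, -35], [0, 0, -42], [0, 0, -49], [0, 0, -56]], fingers=[-0.4, -0.4, -0.4, -0.4, -0.4, -0.4, -0.4, -0.4])

```text
time: 10.97
ee_pos: [0.497, 0.1402, 0.2307]
ee_rot: [2.63, -1.718, -0.001]
force: [-0.4, 0.2, 0.5]
grip_width: 0.0259
gripper_force: 0.0
```

>>> drive_tool(linear=[[0, 0, 0], [0, 0, 0], [0, 0, 0], [0, 0, 0], [0, 0, 0], [0, 0, 0], [0, 0, 0], [0, 0, 0]], turn=[[0, 0, -7], [0, 0, -14], [0, 0, -21], [0, 0, -28], [0, 0, -35], [0, 0, -42], [0, 0, -49], [0, 0, -49]], fingers=[-0.4, -0.4, -0.4, -0.4, -0.4, -0.4, -0.4, -0.4])

```text
time: 11.63
ee_pos: [0.4969, 0.1402, 0.2308]
ee_rot: [3.104, -0.479, -0.001]
force: [1.1, -0.3, -0.5]
grip_width: 0.0256
gripper_force: 0.0
```

Run:
```python
from meas import *
s=sense(); print(s["joints"].round(3),s["ee_pos"].round(4),s["wrist_torque"]); plan([.497,.1398,.10],72.7)
```

```text
[ 0.15   0.093 -0.28   1.198 -0.    -2.686] [0.4969 0.1402 0.2308] [-0.01947184 -0.04456608  0.01755232]
shift cm [ 0.03  0.03 13.08] turn [ 0.03  0.03 -0.24] cur yang -107.54 j6 -2.686
```

>>> drive_tool(linear=[[0, 0, 3], [0, 0, 6], [0, 0, 9], [0, 0, 12], [0, 0, 14], [0, 0, 15], [0, 0, 15.5], [0, 0, 15.5]], turn=[[0, 0, 0], [0, 0, 0], [0, 0, 0], [0, 0, 0], [0, 0, 0], [0, 0, 0], [0, 0, 0], [0, 0, 0]], fingers=[-0.4, -0.4, -0.4, -0.4, -0.4, -0.4, -0.4, -0.4])

```text
time: 12.3
ee_pos: [0.4963, 0.1408, 0.0754]
ee_rot: [3.104, -0.483, -0.002]
force: [-0.0, 0.9, 0.1]
grip_width: 0.0258
gripper_force: 0.0
```

>>> drive_tool(linear=[[0, 0, 0.5], [0, 0, 1], [0, 0, 1.5], [0, 0, 2], [0, 0, 2.3], [0, 0, 2.3], [0, 0, 2.3], [0, 0, 2.3]], turn=[[0, 0, 0], [0, 0, 0], [0, 0, 0], [0, 0, 0], [0, 0, 0], [0, 0, 0], [0, 0, 0], [0, 0, 0]], fingers=[-0.4, -0.4, -0.4, -0.4, -0.4, -0.4, -0.4, -0.4])

```text
time: 12.97
ee_pos: [0.4966, 0.1412, 0.0533]
ee_rot: [-3.105, 0.48, -0.0]
force: [0.6, 0.4, -0.8]
grip_width: 0.0253
gripper_force: 0.0
```

>>> drive_tool(linear=[[0, 0, 0], [0, 0, 0], [0, 0, 0], [0, 0, 0], [0, 0, 0], [0, 0, 0], [0, 0, 0], [0, 0, 0]], turn=[[0, 0, 0], [0, 0, 0], [0, 0, 0], [0, 0, 0], [0, 0, 0], [0, 0, 0], [0, 0, 0], [0, 0, 0]], fingers=[-0.8, -0.8, -0.8, -0.8, -0.8, -0.8, -0.8, -0.8], newtons=30)

```text
time: 13.63
ee_pos: [0.4966, 0.1407, 0.0535]
ee_rot: [3.103, -0.48, 0.001]
force: [-1.0, -3.4, 5.4]
grip_width: 0.0135
gripper_force: 31.6
```

```bash
cat > st.py <<'E'
from h import *
s=sense(); M=R.from_rotvec(s["ee_rot"]).as_matrix(); ya=np.degrees(np.arctan2(M[1,1],M[0,1]))
print("t",s["time"],s["ee_pos"].round(4),"yang",ya.round(2),"q(rad) est",np.radians((91.5-180-ya)%360).round(3),"T",s["wrist_torque"].round(3),"F",s["force"].round(2),"w",s["grip_width"].round(4),s["gripper_force"].round(1),"j6",s["joints"][5].round(3))
E
python3 st.py
```

```text
Traceback (most recent call last):
  File "st.py", line 3, in <module>
    print("t",s["time"],s["ee_pos"].round(4),"yang",ya.round(2),"q(rad) est",np.radians((91.5-180-ya)%360).round(3),"T",s["wrist_torque"].round(3),"F",s["force"].round(2),"w",s["grip_width"].round(4),s["gripper_force"].round(1),"j6",s["joints"][5].round(3))
                                                                                                                                                                               ^^^^^^^^^^^^^^^^^^^^^
AttributeError: 'float' object has no attribute 'round'
```

>>> drive_tool(linear=[[0, 0.05, 0], [0, 0.05, 0], [0, 0.05, 0], [0, 0.05, 0], [0, 0.05, 0], [0, 0.05, 0], [0, 0.05, 0], [0, 0.05, 0]], turn=[[0, 0, 3], [0, 0, 8], [0, 0, 14], [0, 0, 20], [0, 0, 26], [0, 0, 32], [0, 0, 38], [0, 0, 44]], fingers=[-0.8, -0.8, -0.8, -0.8, -0.8, -0.8, -0.8, -0.8])

```text
time: 14.3
ee_pos: [0.4963, 0.1403, 0.0535]
ee_rot: [2.694, -1.614, 0.001]
force: [-2.3, -3.8, 5.1]
grip_width: 0.0133
gripper_force: 32.1
```

```bash
sed -i 's/s\["gripper_force"\].round(1)/round(s["gripper_force"],1)/; s/s\["grip_width"\].round(4)/round(s["grip_width"],4)/' st.py; python3 st.py
```

```text
t 14.3 [0.4963 0.1403 0.0535] yang -151.84 q(rad) est 1.105 T [-0.828  0.47   0.248] F [-2.3  -3.79  5.09] w 0.0133 32.1 j6 -1.912
```

>>> drive_tool(linear=[[0.03, 0.05, 0], [0.03, 0.05, 0], [0.03, 0.05, 0], [0.03, 0.05, 0], [0.03, 0.05, 0], [0.03, 0.05, 0], [0.03, 0.05, 0], [0.03, 0.05, 0]], turn=[[0, 0, 5], [0, 0, 11], [0, 0, 17], [0, 0, 23], [0, 0, 29], [0, 0, 35], [0, 0, 41], [0, 0, 47]], fingers=[-0.8, -0.8, -0.8, -0.8, -0.8, -0.8, -0.8, -0.8])

```text
time: 14.97
ee_pos: [0.4958, 0.1401, 0.0535]
ee_rot: [1.828, -2.554, -0.0]
force: [-2.9, -2.5, 6.5]
grip_width: 0.0135
gripper_force: 32.2
```

```bash
python3 st.py
```

```text
t 14.9667 [0.4958 0.1401 0.0535] yang 161.17 q(rad) est 1.926 T [-0.619  0.583  0.206] F [-2.94 -2.52  6.47] w 0.0135 32.2 j6 -1.092
```

>>> drive_tool(linear=[[0, 0, 0], [0, 0, 0], [0, 0, 0], [0, 0, 0], [0, 0, 0], [0, 0, 0], [0, 0, 0], [0, 0, 0]], turn=[[0, 0, 3], [0, 0, 6], [0, 0, 9], [0, 0, 12], [0, 0, 15], [0, 0, 18], [0, 0, 21], [0, 0, 24]], fingers=[-0.8, -0.8, -0.8, -0.8, -0.8, -0.8, -0.8, -0.8])

```text
time: 15.63
ee_pos: [0.4955, 0.1403, 0.0535]
ee_rot: [1.261, -2.877, -0.001]
force: [-3.5, -1.3, 7.1]
grip_width: 0.0134
gripper_force: 32.2
```

```bash
python3 st.py
```

```text
t 15.6333 [0.4955 0.1403 0.0535] yang 137.33 q(rad) est 2.342 T [-0.547  0.614  0.179] F [-3.47 -1.28  7.09] w 0.0134 32.2 j6 -0.676
```

>>> drive_tool(linear=[[0, 0, 0], [0, 0, 0], [0, 0, 0], [0, 0, 0], [0, 0, 0], [0, 0, 0], [0, 0, 0], [0, 0, 0]], turn=[[0, 0, 1], [0, 0, 2], [0, 0, 3], [0, 0, 4], [0, 0, 5], [0, 0, 6], [0, 0, 7], [0, 0, 8]], fingers=[-0.8, -0.8, -0.8, -0.8, -0.8, -0.8, -0.8, -0.8])

```text
time: 16.3
ee_pos: [0.4955, 0.1403, 0.0535]
ee_rot: [1.059, -2.957, -0.001]
force: [-2.7, -1.6, 7.0]
grip_width: 0.0132
gripper_force: 32.1
```

```bash
python3 st.py
```

```text
t 16.3 [0.4955 0.1403 0.0535] yang 129.43 q(rad) est 2.48 T [-0.533  0.668  0.199] F [-2.67 -1.59  6.95] w 0.0132 32.1 j6 -0.538
```

>>> drive_tool(linear=[[0, 0, 0], [0, 0, 0], [0, 0, 0], [0, 0, 0], [0, 0, 0], [0, 0, 0], [0, 0, 0], [0, 0, 0]], turn=[[0, 0, 0.7], [0, 0, 1.4], [0, 0, 2.1], [0, 0, 2.8], [0, 0, 3.5], [0, 0, 4.2], [0, 0, 5], [0, 0, 6]], fingers=[-0.8, -0.8, -0.8, -0.8, -0.8, -0.8, -0.8, -0.8])

```text
time: 16.97
ee_pos: [0.4954, 0.1403, 0.0535]
ee_rot: [0.903, -3.008, -0.001]
force: [-2.8, -0.5, 6.8]
grip_width: 0.0131
gripper_force: 32.1
```

```bash
python3 st.py
```

```text
t 16.9667 [0.4954 0.1403 0.0535] yang 123.44 q(rad) est 2.584 T [-0.479  0.651  0.168] F [-2.76 -0.51  6.85] w 0.0131 32.1 j6 -0.433
```

>>> drive_tool(linear=[[0, 0, 0], [0, 0, 0], [0, 0, 0], [0, 0, 0], [0, 0, 0], [0, 0, 0], [0, 0, 0], [0, 0, 0]], turn=[[0, 0, 0.7], [0, 0, 1.4], [0, 0, 2.1], [0, 0, 2.8], [0, 0, 3.5], [0, 0, 4.2], [0, 0, 5], [0, 0, 6]], fingers=[-0.8, -0.8, -0.8, -0.8, -0.8, -0.8, -0.8, -0.8])

```text
time: 17.63
ee_pos: [0.4954, 0.1404, 0.0535]
ee_rot: [0.745, -3.051, -0.001]
force: [-3.3, -2.2, 7.0]
grip_width: 0.0135
gripper_force: 32.2
```

```bash
python3 st.py
```

```text
t 17.6333 [0.4954 0.1404 0.0535] yang 117.44 q(rad) est 2.689 T [-0.422  0.695  0.193] F [-3.26 -2.18  7.03] w 0.0135 32.2 j6 -0.329
```

>>> drive_tool(linear=[[0, 0, 0], [0, 0, 0], [0, 0, 0], [0, 0, 0], [0, 0, 0], [0, 0, 0], [0, 0, 0], [0, 0, 0]], turn=[[0, 0, 0.6], [0, 0, 1.2], [0, 0, 1.8], [0, 0, 2.4], [0, 0, 3], [0, 0, 3.6], [0, 0, 4.3], [0, 0, 5]], fingers=[-0.8, -0.8, -0.8, -0.8, -0.8, -0.8, -0.8, -0.8])

```text
time: 18.3
ee_pos: [0.4954, 0.1404, 0.0535]
ee_rot: [0.611, -3.08, -0.001]
force: [-3.6, -2.1, 7.0]
grip_width: 0.0135
gripper_force: 32.4
```

```bash
python3 st.py
python3 - <<'E'
from h import *
im,d,W=save("scene","s5")
T=[]
for i in range(6): get_image("top"); T.append(round(sense()["wrist_torque"][2],3))
print(T)
u0,v0=285,150
cv2.imwrite("pics/s5c.png",cv2.resize(im[140:215,285:410],None,fx=6,fy=6,interpolation=cv2.INTER_CUBIC))
E
```

```text
t 18.3 [0.4954 0.1404 0.0535] yang 112.45 q(rad) est 2.776 T [-0.428  0.756  0.281] F [-3.61 -2.14  6.99] w 0.0135 32.4 j6 -0.242
[np.float64(0.132), np.float64(0.203), np.float64(0.094), np.float64(0.174), np.float64(0.2), np.float64(0.171)]
```

View pics/s5c.png

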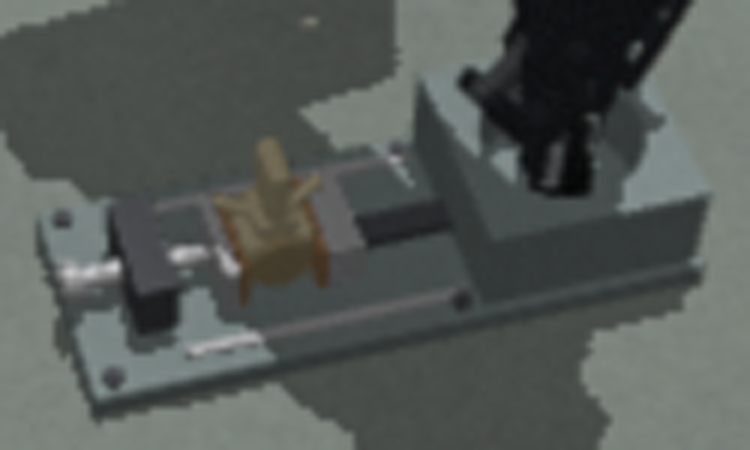

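The scene crop shows the vertebra upright at (270,225) between the corks, nearly or just touching both. The torque reading is noisy, about 0.04 N m. I'll let go of the knob, which stays where it is left, and measure the stop pad's travel from the earlier view pose.

>>> drive_tool(linear=[[0, 0, 0], [0, 0, 0], [0, 0, 0], [0, 0, -1], [0, 0, -3], [0, 0, -6], [0, 0, -10], [0, 0, -14]], turn=[[0, 0, 0], [0, 0, 0], [0, 0, 0], [0, 0, 0], [0, 0, 0], [0, 0, 0], [0, 0, 0], [0, 0, 0]], fingers=[-0.4, -0.4, -0.4, -0.4, -0.4, -0.4, -0.4, -0.4])

```text
time: 19.32
ee_pos: [0.495, 0.1402, 0.1943]
ee_rot: [0.611, -3.08, -0.001]
force: [1.3, 1.0, 0.1]
grip_width: 0.0256
gripper_force: 0.0
```

```bash
python3 st.py; python3 -c "
from h import *
plan([.4357,.1069,.231],91.4)"
```

```text
t 19.3167 [0.495  0.1402 0.1943] yang 112.44 q(rad) est 2.776 T [ 0.024 -0.084 -0.   ] F [1.3  0.96 0.09] w 0.0256 0.0 j6 -0.242
shift cm [ 6.76 -0.81 -3.65] turn [ 0.03 -0.11 21.04] cur yang 112.44 j6 -0.242
```

>>> drive_tool(linear=[[2, 0, -2], [4, -0.5, -3.6], [6, -0.8, -3.6], [6.8, -0.8, -3.6], [6.8, -0.8, -3.6], [6.8, -0.8, -3.6], [6.8, -0.8, -3.6], [6.8, -0.8, -3.6]], turn=[[0, 0, 5], [0, 0, 10], [0, 0, 15], [0, 0, 21], [0, 0, 21], [0, 0, 21], [0, 0, 21], [0, 0, 21]], fingers=[-0.4, -0.4, -0.4, -0.4, -0.4, -0.4, -0.4, -0.4])

```text
time: 19.98
ee_pos: [0.4369, 0.1071, 0.2291]
ee_rot: [-0.042, 3.141, 0.0]
force: [1.3, -0.5, -0.1]
grip_width: 0.0259
gripper_force: 0.0
```

Run:
```python
from meas import *
meas("w5"); s=sense(); print(s["ee_pos"].round(4))
def prof(tag):
    im=cv2.imread(f"pics/{tag}.png").astype(int); W=np.load(f"pics/{tag}.npy"); z=W[...,2]
    a=np.radians(1.5); v=W[...,:2]-[.4999,.0107]; X=(v[...,0]*np.cos(a)+v[...,1]*np.sin(a))*1000; Y=(-v[...,0]*np.sin(a)+v[...,1]*np.cos(a))*1000
    b=(im[...,2]>im[...,0]+40)&(abs(z-.043)<.004)
    for side,lo,hi,xs in (("stop",-50,-25,None),("jaw",-8,40,None)):
        for xr in ((-26,-14),(14,26)):
            m=b&(Y>lo)&(Y<hi)&(X>xr[0])&(X<xr[1]); 
            if m.sum(): print(tag,side,xr,m.sum(),Y[m].mean().round(2),np.percentile(Y[m],[10,90]).round(1))
    # white metal behind stop
    w=(im.min(-1)>130)&(abs(z-.043)<.004)&(Y>-50)&(Y<-20)&(abs(X)<26)
    if w.sum(): print(tag,"pad metal",w.sum(),Y[w].mean().round(2))
for t in("w1","w3","w4","w5"): prof(t)
c=cv2.imread("pics/w5.png")[165:275,130:410]; cv2.imwrite("pics/w5c.png",cv2.resize(c,None,fx=2.8,fy=2.8,interpolation=cv2.INTER_CUBIC))
```

```text
blade (((499.9939880371094, -4.201602935791016), (27.92104148864746, 12.01170539855957), 3.5151355266571045), 340, np.float64(0.0883))
housing (((497.64361572265625, 141.027099609375), (111.0245590209961, 110.31810760498047), 1.641093373298645), 4790, np.float64(0.0644))
knob (((496.0479736328125, 140.19534301757812), (37.8407096862793, 14.090511322021484), 23.096654891967773), 266, np.float64(0.0576))
cork 70 [0.4848 0.0147 0.0408] [[0.476, 0.0125, 0.0248], [0.496, 0.0166, 0.0438]]
cork 61 [ 0.4884 -0.0249  0.0425] [[0.4781, -0.0272, 0.041], [0.4992, -0.0221, 0.0451]]
cork 50 [0.5148 0.0156 0.0425] [[0.5055, 0.0133, 0.0413], [0.5251, 0.0172, 0.0438]]
[0.4368 0.1071 0.229 ]
w1 stop (-26, -14) 20 -34.25 [-35.9 -32.9]
w1 stop (14, 26) 21 -34.08 [-35.9 -32.7]
w1 jaw (-26, -14) 19 33.07 [31.6 34.6]
w1 jaw (14, 26) 19 33.7 [32.  35.1]
w3 stop (-26, -14) 40 -34.2 [-35.7 -32.8]
w3 jaw (-26, -14) 45 33.24 [31.6 35. ]
w3 jaw (14, 26) 44 33.51 [31.7 35.2]
w3 pad metal 43 -38.41
w4 stop (-26, -14) 27 -33.92 [-35.4 -32.7]
w4 stop (14, 26) 35 -33.96 [-35.5 -32.6]
w4 jaw (-26, -14) 47 24.82 [ 0.5 35.3]
w4 jaw (14, 26) 31 27.81 [ 3.1 34.8]
w5 stop (-26, -14) 33 -34.12 [-36.5 -28.5]
w5 jaw (-26, -14) 40 2.7 [-5.2  6. ]
w5 jaw (14, 26) 32 3.65 [2.7 5.9]
```

View pics/w5c.png

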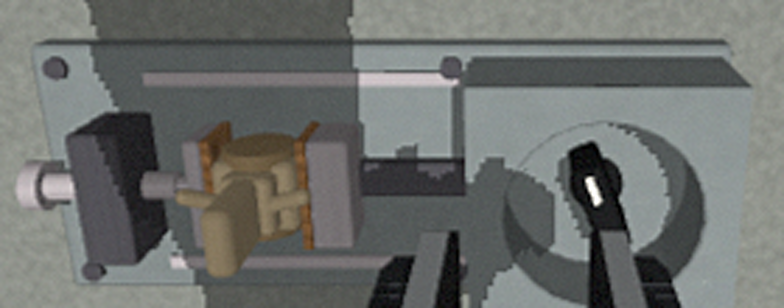

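Crop: the jaw cork at (310,185) and the stop cork at (213,160) both touch the vertebra, and the knob is at (595,190). I'll separate the corks from the bone by hue and compare the stop pad's position.

```bash
cat > prof.py <<'E'
from h import *
def prof(tag):
    im=cv2.imread(f"pics/{tag}.png"); W=np.load(f"pics/{tag}.npy"); z=W[...,2]; hsv=cv2.cvtColor(im,cv2.COLOR_BGR2HSV)
    a=np.radians(1.5); v=W[...,:2]-[.4999,.0107]; X=(v[...,0]*np.cos(a)+v[...,1]*np.sin(a))*1000; Y=(-v[...,0]*np.sin(a)+v[...,1]*np.cos(a))*1000
    b=(hsv[...,0]<16)&(hsv[...,1]>130)&(abs(z-.043)<.004)
    sh=lambda m:(int(m.sum()),Y[m].mean().round(2),np.percentile(Y[m],[5,95]).round(1)) if m.sum() else 0
    print(tag,"stop",sh(b&(Y<-25)&(Y>-50)&(X<-12)&(X>-26)),sh(b&(Y<-25)&(Y>-50)&(X>12)&(X<26)),"jaw",sh(b&(Y>-6)&(Y<40)&(X<-12)&(X>-26)),sh(b&(Y>-6)&(Y<40)&(X>12)&(X<26)))
    w=(hsv[...,1]<60)&(abs(z-.043)<.004)&(abs(X)<26)
    print("   stop metal",sh(w&(Y<-34)&(Y>-47)),"jaw metal",sh(w&(Y>0)&(Y<65)),"blade",sh((abs(z-.089)<.008)&(abs(X)<20)&(abs(Y)<30)))
if __name__=="__main__":
    import sys
    for t in sys.argv[1:]: prof(t)
E
python3 prof.py w1 w3 w4 w5
python3 - <<'E'
import cv2,numpy as np
h=cv2.cvtColor(cv2.imread("pics/w5.png"),cv2.COLOR_BGR2HSV)
print(h[165+57,130+70:130+85].tolist()); print(h[165+66,130+105:130+118].tolist())
E
```

```text
w1 stop (11, np.float64(-33.8), array([-35.2, -32.5])) (13, np.float64(-33.62), array([-34.8, -32.7])) jaw (16, np.float64(33.66), array([32.9, 34.6])) (11, np.float64(34.08), array([33.4, 35. ]))
   stop metal (158, np.float64(-40.43), array([-44. , -37.2])) jaw metal (344, np.float64(44.46), array([36.9, 52.2])) blade 0
w3 stop (42, np.float64(-34.18), array([-35.7, -32.8])) 0 jaw (49, np.float64(33.2), array([31.4, 35.2])) (51, np.float64(33.4), array([31.6, 35.2]))
   stop metal (300, np.float64(-40.7), array([-44.1, -37. ])) jaw metal (793, np.float64(44.33), array([36.6, 52.1])) blade 0
w4 stop (30, np.float64(-33.73), array([-35.4, -32.6])) (24, np.float64(-33.49), array([-34.7, -32.5])) jaw (28, np.float64(34.1), array([32.5, 35.5])) (19, np.float64(34.25), array([33.2, 35.4]))
   stop metal (217, np.float64(-40.37), array([-43.6, -37.2])) jaw metal (559, np.float64(44.8), array([36.9, 52.7])) blade (320, np.float64(-4.43), array([-10.2,  -0.1]))
w5 stop (28, np.float64(-35.03), array([-36.3, -33.8])) 0 jaw (26, np.float64(4.4), array([3.1, 5.9])) (24, np.float64(4.68), array([3.4, 5.9]))
   stop metal (154, np.float64(-41.9), array([-45. , -38.4])) jaw metal (572, np.float64(15.81), array([ 7.7, 23.7])) blade (330, np.float64(-14.08), array([-19.9,  -9.8]))
[[135, 8, 121], [11, 45, 108], [14, 126, 125], [14, 143, 134], [16, 136, 133], [15, 145, 93], [14, 112, 73], [17, 89, 86], [18, 71, 97], [17, 76, 104], [19, 105, 102], [17, 99, 106], [17, 102, 107], [20, 99, 113], [18, 93, 115]]
[[19, 69, 103], [18, 117, 100], [16, 142, 113], [14, 152, 116], [15, 162, 99], [171, 23, 112], [135, 4, 122], [167, 15, 120], [8, 9, 119], [160, 7, 117], [0, 13, 121], [170, 13, 121], [12, 11, 118]]
```

The stop pad has yielded about 1.4 mm, or 3.5 N. For 8 N (3.2 mm) I need about 1.8 mm more, which is roughly 8.6° of knob. I'll grasp the knob again.

```bash
python3 -c "
from h import *
plan([.4955,.1402,.0535],112.5)"
```

```text
shift cm [-5.96  3.15 17.55] turn [ 1.000e-02 -1.000e-02 -2.098e+01] cur yang 91.52 j6 0.07
```

>>> drive_tool(linear=[[-2, 1, 0], [-4, 2, 0], [-5.9, 3.1, 2], [-5.9, 3.1, 5], [-5.9, 3.1, 8], [-5.9, 3.1, 11], [-5.9, 3.1, 13], [-5.9, 3.1, 15]], turn=[[0, 0, -7], [0, 0, -14], [0, 0, -21], [0, 0, -21], [0, 0, -21], [0, 0, -21], [0, 0, -21], [0, 0, -21]], fingers=[-0.4, -0.4, -0.4, -0.4, -0.4, -0.4, -0.4, -0.4])

```text
time: 20.7
ee_pos: [0.4939, 0.1395, 0.0769]
ee_rot: [0.613, -3.079, -0.0]
force: [-0.1, 0.1, -0.0]
grip_width: 0.0256
gripper_force: 0.0
```

```bash
python3 -c "
from h import *
plan([.4955,.1402,.0535],112.5)"
```

```text
shift cm [-0.18  0.    2.34] turn [ 0.04 -0.13  0.02] cur yang 112.52 j6 -0.244
```

>>> drive_tool(linear=[[-0.1, 0, 0], [-0.1, 0, 0.7], [-0.1, 0, 1.4], [-0.1, 0, 2.1], [-0.1, 0, 2.3], [-0.1, 0, 2.3], [-0.1, 0, 2.3], [-0.1, 0, 2.3]], turn=[[0, 0, 0], [0, 0, 0], [0, 0, 0], [0, 0, 0], [0, 0, 0], [0, 0, 0], [0, 0, 0], [0, 0, 0]], fingers=[-0.4, -0.4, -0.4, -0.4, -0.4, -0.4, -0.4, -0.4])

```text
time: 21.37
ee_pos: [0.4959, 0.1398, 0.0568]
ee_rot: [-0.611, 3.08, -0.0]
force: [0.5, 0.1, 0.1]
grip_width: 0.0258
gripper_force: 0.0
```

>>> drive_tool(linear=[[0, 0, 0], [0, 0, 0], [0, 0, 0], [0, 0, 0], [0, 0, 0], [0, 0, 0], [0, 0, 0], [0, 0, 0]], turn=[[0, 0, 0], [0, 0, 0], [0, 0, 0], [0, 0, 0], [0, 0, 0], [0, 0, 0], [0, 0, 0], [0, 0, 0]], fingers=[-0.8, -0.8, -0.8, -0.8, -0.8, -0.8, -0.8, -0.8])

```text
time: 22.03
ee_pos: [0.4956, 0.1404, 0.0569]
ee_rot: [-0.612, 3.08, 0.002]
force: [-2.4, 2.7, 6.0]
grip_width: 0.0133
gripper_force: 33.6
```

>>> drive_tool(linear=[[0, 0, 0], [0, 0, 0], [0, 0, 0], [0, 0, 0], [0, 0, 0], [0, 0, 0], [0, 0, 0], [0, 0, 0]], turn=[[0, 0, 1.1], [0, 0, 2.2], [0, 0, 3.3], [0, 0, 4.4], [0, 0, 5.5], [0, 0, 6.6], [0, 0, 7.6], [0, 0, 8.6]], fingers=[-0.8, -0.8, -0.8, -0.8, -0.8, -0.8, -0.8, -0.8])

```text
time: 22.7
ee_pos: [0.4956, 0.1405, 0.0569]
ee_rot: [-0.379, 3.118, 0.003]
force: [-2.7, 3.5, 5.9]
grip_width: 0.013
gripper_force: 33.8
```

```bash
python3 st.py
```

```text
t 22.7 [0.4956 0.1405 0.0569] yang 103.86 q(rad) est 2.926 T [0.61  0.444 0.322] F [-2.69  3.51  5.93] w 0.013 33.8 j6 -0.092
```

The torque is 0.32 N m; 8 N should give about 0.30. Release, back off and verify.

>>> drive_tool(linear=[[0, 0, 0], [0, 0, 0], [0, 0, 0], [0, 0, -1], [0, 0, -3], [0, 0, -6], [0, 0, -10], [0, 0, -14]], turn=[[0, 0, 0], [0, 0, 0], [0, 0, 0], [0, 0, 0], [0, 0, 0], [0, 0, 0], [0, 0, 0], [0, 0, 0]], fingers=[-0.4, -0.4, -0.4, -0.4, -0.4, -0.4, -0.4, -0.4])

```text
time: 23.37
ee_pos: [0.4942, 0.1392, 0.1973]
ee_rot: [0.378, -3.116, 0.001]
force: [1.4, -0.2, -0.7]
grip_width: 0.0253
gripper_force: 0.0
```

```bash
python3 -c "
from h import *
plan([.4363,.107,.230],91.4)"
```

```text
shift cm [ 6.4  -1.75 -3.26] turn [-0.03 -0.14 12.43] cur yang 103.83 j6 -0.092
```

>>> drive_tool(linear=[[2, -0.5, -1.5], [4, -1, -3], [6, -1.7, -3.2], [6.4, -1.7, -3.2], [6.4, -1.7, -3.2], [6.4, -1.7, -3.2], [6.4, -1.7, -3.2], [6.4, -1.7, -3.2]], turn=[[0, 0, 5], [0, 0, 10], [0, 0, 12.4], [0, 0, 12.4], [0, 0, 12.4], [0, 0, 12.4], [0, 0, 12.4], [0, 0, 12.4]], fingers=[-0.4, -0.4, -0.4, -0.4, -0.4, -0.4, -0.4, -0.4])

```text
time: 24.03
ee_pos: [0.4378, 0.1081, 0.2277]
ee_rot: [0.04, -3.141, 0.0]
force: [-0.5, -0.0, -0.0]
grip_width: 0.0255
gripper_force: 0.0
```

```bash
python3 - <<'E'
from meas import *
meas("w6"); print(sense()["ee_pos"])
c=cv2.imread("pics/w6.png")[165:275,130:410]; cv2.imwrite("pics/w6c.png",cv2.resize(c,None,fx=2.8,fy=2.8,interpolation=cv2.INTER_CUBIC))
E
python3 prof.py w4 w5 w6
```

```text
blade (((499.62933349609375, -6.123168468475342), (27.340303421020508, 11.680219650268555), 2.0134410858154297), 342, np.float64(0.0883))
housing (((497.7752685546875, 141.03787231445312), (111.25567626953125, 110.36871337890625), 1.54068922996521), 4812, np.float64(0.0644))
knob (((492.11138916015625, 139.4634246826172), (29.649307250976562, 13.956010818481445), 14.590173721313477), 258, np.float64(0.0576))
cork 69 [0.4844 0.0129 0.0407] [[0.4759, 0.0108, 0.0248], [0.4958, 0.0148, 0.0437]]
cork 61 [ 0.4879 -0.0266  0.0425] [[0.4776, -0.0288, 0.0405], [0.4994, -0.0244, 0.0443]]
cork 49 [0.5156 0.0137 0.0423] [[0.506, 0.012, 0.0411], [0.5251, 0.0154, 0.0435]]
[0.43777074 0.10812597 0.22765265]
w4 stop (30, np.float64(-33.73), array([-35.4, -32.6])) (24, np.float64(-33.49), array([-34.7, -32.5])) jaw (28, np.float64(34.1), array([32.5, 35.5])) (19, np.float64(34.25), array([33.2, 35.4]))
   stop metal (217, np.float64(-40.37), array([-43.6, -37.2])) jaw metal (559, np.float64(44.8), array([36.9, 52.7])) blade (320, np.float64(-4.43), array([-10.2,  -0.1]))
w5 stop (28, np.float64(-35.03), array([-36.3, -33.8])) 0 jaw (26, np.float64(4.4), array([3.1, 5.9])) (24, np.float64(4.68), array([3.4, 5.9]))
   stop metal (154, np.float64(-41.9), array([-45. , -38.4])) jaw metal (572, np.float64(15.81), array([ 7.7, 23.7])) blade (330, np.float64(-14.08), array([-19.9,  -9.8]))
w6 stop (26, np.float64(-36.72), array([-38. , -35.5])) 0 jaw (29, np.float64(2.72), array([1.3, 4.1])) (21, np.float64(2.81), array([1. , 4.1]))
   stop metal (142, np.float64(-43.72), array([-46.6, -40.5])) jaw metal (583, np.float64(13.87), array([ 5.9, 21.8])) blade (332, np.float64(-15.89), array([-21.6, -11.7]))
```

View pics/w6c.png

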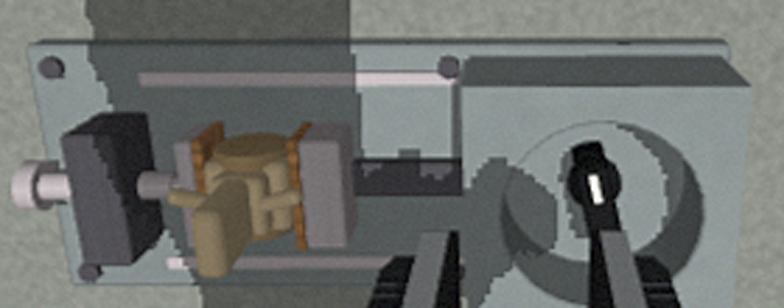

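The vertebra is upright, clamped between the corks at (205,160) and (300,185). The stop pad has yielded about 3.1 mm, or roughly 8 N, and the gripper is clear of everything.

```bash
python3 -c "
from rig import *
print(job_done())"
```

```text
the job is handed in; nothing more can be done
None
```

The vertebra stands upright in the vise, clamped at about 8 N (estimated from roughly 3.1 mm of stop-pad travel) using only the knob, and the job was handed in at about 24 s with the gripper clear of everything.

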